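# Pin the clay keg shut

## Robot

A 6-joint arm with a two-finger parallel gripper is mounted at the origin on the work surface. World frame = base frame: x ahead of the robot, y to its left, z up, the work surface at z = 0. Lengths are in m, angles in rad, forces in N, time in s.
With the tool pointing down it reaches from about 0.35 to 0.925 m from the base axis. Payload 6.4 kg.
Tool frame: the origin (TCP) lies on the mounting face of the last link; the fingertips stand 173 mm ahead of it and the grasp point (between the pads) lies 155 mm ahead of it; z points along the fingers, y is the line along which they close (so a half turn about z gives the same grasp; the last joint's range is limited). The gripper opens to 85 mm and grips with 20 to 120 N. Pads are 22 mm wide; open, the fingers measure 114 mm over their backs; the gripper's body (76 mm by 85 mm) begins 54 mm behind the grasp point. The pads swing forward as they close: fully open they stand 13 mm farther back than shut.
Start: joints at [-1.513, 0.245, 1.558, -0, 1.339, -0.174], TCP at [0.149, -0.633, 0.405] pointing down, gripper open.
Joint ranges: [-3.13, 3.13], [-1.02, 2.26], [0.13, 2.54], [-0.95, 4.09], [0.21, 2.88], [-2.74, 2.74]. Speed limits (rad/s): [2.57, 2.57, 3.14, 3.14, 3.14, 3.14].

## Interface

Orientations are given as a rotation vector (axis times angle).
In Python, from workcell import robot gives the robot as it stands.
- The arm moves only by the tool carry_out, never from a script. Its argument "plan" is one flat list of numbers, 7 for each row, row after row: the opening, from 0 (shut) to 1 (fully open), then the shift along the tool's x, y, z each as a share of 75 cm, from -1 to 1, then the turn, a rotation vector about the tool's x, y, z each as a share of pi/2 rad, from -1 to 1. A call has 1 to 5 rows; each row is the pose to reach, as a shift and turn from the pose commanded when the call began, along the tool's axes at that moment; what a row does not reach only later rows make up. A row lasts 1/8 s, in which the tool goes at most 62.5 mm and 10.7 degrees, less where a joint would pass 70% of its speed; a pose out of reach is approached as far as the arm can. A call with a number of a shift or a turn outside -1 to 1 is refused whole. A call with a gripper value outside its range is refused whole. The fingers move at their own pace and stop on an object; "squeeze" is the grip in N (left out, the last holds). Time passes only in rows, so rows that repeat a pose let the fingers close. It gives the time, the measured TCP pose, the force, the opening and the grip force at its end, in the units of the state.
- robot.get_state(): the state, without advancing time (a new reading comes with each control period).
- robot.grab_frame(name): name is "scene" or "top" or "wrist"; returns the picture (420x560x3 uint8, red, green, blue); there is no depth.
- robot.calibration(name): a dict with "K" (3x3 intrinsics, pixels), "cam_to_world" (4x4, takes a point from camera to world coordinates); the wrist camera has in their place "T_tool_cam" (4x4, takes a point from camera to tool coordinates, whose origin is the TCP and whose axes are the flange's). Camera axes: x right, y up, looking along -z (the intrinsics and any distortion apply to the point x, -y, -z); pixel columns grow to the right and rows downward; lengths in m; the calibration is good to about 2 mm. A picture is of the moment at which its call begins: read the wrist's pose just before it. calibration takes no time and is no camera call.
- robot.close_job(): hands the job in; it is judged then, once.
The state is a dict: "time": time; "qpos": joint angles; "joint_vel": joint speeds; "tau": joint torques, N m; "position": TCP position; "ee_rot": TCP orientation; "wrist_force": force on the tool from outside, world axes, zero at the start; "wrist_torque": the same for the moment, N m; "width": finger opening in m; "grasp_force": force on a finger pad.
Only numpy, scipy, OpenCV 4.12 (cv2) and the standard library are available. Lean on these libraries where they do the work, as an engineer would, in place of code of your own. Each camera call takes 0.05 s, during which the arm holds its last target. There are 200 camera calls.

## Task

Close the clay keg: turn its lid by the bar on top until the lid's eye lies over the eye of the keg's steel bracket, and push the round-headed locking pin from the wooden tool block down through both eyes until its head sits on the lid's tab. The bracket has been knocked somewhat to one side, so feel for its eye with the pin and press only lightly: never force it. Leave the pin home and let go, and do not disturb the other two tools in the block or the stack of cups.

Things in the scene. Friction and masses are not known exactly. Their poses are not given: they have to be found in the camera images.
- keg: Grey drum fixed to the bench, 156 mm across, 98 high; origin at its underside's centre, z up. x points about towards its one steel bracket at the rim: a rigid plate 60 mm wide (radius 75 to 115, underside 96, top 102 mm above the bench), upright 10.6 mm eye 98 mm from the axis. The bracket sits up to 0.14 rad (14 mm) round to either side of x: not reported, to be seen or felt.
- keg_lid (a joint): Angle of the keg's black twist lid, rad, counter-clockwise from above positive, 0 with its eye on the keg's x; the bracket's eye is at -0.14 to 0.14. Stops at +-3.05. The lid (166 mm across, flat top 109 mm up) cannot lift off, turns stiffly (about 0.15 N m, so the pin in its eye can drag it round) and stays put. It starts at 1.7 to 2.6: more than one turn of the wrist.
- lid_eye (a point): Centre of the lid's eye at the top face of the lid's steel tab, 109 mm above the bench. The tab is a plate 5 mm thick, 36 mm wide, radius 75 to 115 mm, passing 2 mm over the keg's bracket; its round upright eye is 10.6 mm, 98 mm from the axis. x points outward from the keg's axis.
- lid_bar (a point): Top centre of the grip bar on the lid, on the keg's axis, 141 mm above the bench. The bar is plain aluminium, 66 mm long, 14 mm wide and stands 32 mm above the lid's flat top. x is the bar's length (in line with the lid's tab), y its width.
- block: Wooden tool block fixed to the bench, 52 mm (x) by 152 mm (y) by 45 mm high, origin at the centre of its underside. Three upright 12 mm through holes along y, at -50, 0 and +50 mm, each hold one tool; which tool is where varies. Best grasped with the fingers closing along the block's x.
- pin: Locking pin, about 60 g: steel shaft 9 mm thick, 58 mm long, with a tapered foot (6.4 mm at the very end, full width 2.5 mm up), then a round wooden head 24 mm across, 34 mm high. Loose in its hole, foot on the bench, it may lean by about 4 degrees. Origin at the centre of its foot, z along it to the head.
- pin_shoulder (a point): On the pin's axis at the underside of its head, 58 mm above its foot; this face rests on the lid's tab when the pin is home.
- pin_head (a point): Centre of the top of the pin's head, 92 mm above its foot.
- stamp: Bystander in the tool block: clay stamp with a 22 mm square wooden head 20 mm high on a 9 mm wooden shaft 58 mm long, 78 mm in all; origin at its foot.
- loop_tool: Bystander in the tool block: trimming tool with a 12 mm brass ferrule and a wire loop 22 mm wide on a 9 mm wooden shaft, 106 mm in all; origin at its foot.
- cups: Bystander: stack of four white paper cups, 74 mm across, 85 mm high, standing loose; origin at the centre of its underside.
Things that resemble listed ones, but are neither listed nor needed, are in the scene too. What is shaped like the keg but purple or white is not meant.

How it is judged:
At the end, for the whole second after the job is handed in: The lid stands within 0.18 rad of the keg's x, its eye over the bracket's; the pin is through both eyes (it cannot go home otherwise), the underside of its head within 5 mm of the top of the lid's eye, its foot within 7 mm (horizontally) of that eye, upright within 0.12 rad, at rest and released (value of joint keg_lid between -0.18 and 0.18 rad and distance between pin_shoulder and lid_eye below 0.005 m and horizontal distance between pin and lid_eye below 0.007 m and angle between pin's own z axis and vertical below 0.12 rad and linear speed of pin below 0.02 m/s); the robot touches nothing.
It fails at once if the stamp or the trimming tool is moved more than 40 mm (distance of any of stamp, loop_tool from where it was at the start of the episode above 0.04 m).
It fails at once if the stack of cups is moved more than 40 mm or tipped over (distance of cups from where it was at the start of the episode above 0.04 m or angle between cups's own z axis and vertical above 0.5 rad).
It fails at once if the pin is forced: pressed against the keg, its lid or its bracket with more than 45 N (contact force between pin and keg above 45 N).
It also fails if it takes over 72 s, if anything falls off the work surface, if the arm or the gripper's body presses on something with over 40 N, if the wrist force passes 120 N, or if a joint passes its speed limit or range.

## Working session

There is one attempt and no reset: what is moved stays moved. The work goes in short steps, Python scripts to look and compute and a tool call to move; the robot and the scene stay as the last step left them, time stands still between calls to the robot, and variables do not carry over. Pictures are saved under pics/ and viewed, at most 11 in all, crops included, and the job is handed in when it is done.

Besides the shell and the picture viewer there is one more tool, called after "Call:" as name(argument=value, ...), one argument or row to a line, values as JSON. carry_out: Moves the arm, as the interface text tells. Its arguments: {"type":"object","properties":{"plan":{"type":"array","items":{"type":"number"}},"squeeze":{"type":"number"}},"required":["plan"]}

```bash
mkdir -p pics; ls; cat > h.py <<'E'
import numpy as np, cv2
from workcell import robot
from scipy.spatial.transform import Rotation as R
def cam(name):
    c=robot.calibration(name); K=np.array(c["K"])
    if "cam_to_world" in c: return K,np.array(c["cam_to_world"]),c
    s=robot.get_state(); T=np.eye(4); T[:3,:3]=R.from_rotvec(s["ee_rot"]).as_matrix(); T[:3,3]=s["position"]
    return K,T@np.array(c["T_tool_cam"]),c
def ray(K,T,uv,c={}):
    uv=np.array(uv,float)
    d=np.array([(uv[0]-K[0,2])/K[0,0],-(uv[1]-K[1,2])/K[1,1],-1.])
    d=T[:3,:3]@d; return T[:3,3],d/np.linalg.norm(d)
def onz(K,T,uv,z):
    o,d=ray(K,T,uv); return o+d*(z-o[2])/d[2]
def tri(r1,r2):
    (o1,d1),(o2,d2)=r1,r2
    t=np.linalg.lstsq(np.c_[d1,-d2],o2-o1,rcond=None)[0]
    a,b=o1+t[0]*d1,o2+t[1]*d2; return (a+b)/2,np.linalg.norm(a-b)
def proj(K,T,p):
    q=np.linalg.inv(T)@np.r_[p,1]; return np.array([K[0,0]*q[0]/-q[2]+K[0,2],K[1,1]*-q[1]/-q[2]+K[1,2]])
def save(name,im): cv2.imwrite(f"pics/{name}.png",im[:,:,::-1])
E
python3 - <<'E'
from h import *
np.set_printoptions(precision=4,suppress=True)
for n in("scene","top","wrist"):
    K,T,c=cam(n); print(n,c)
a=robot.grab_frame("scene");b=robot.grab_frame("top")
save("scene0",a);save("top0",b)
save("wrist0",robot.grab_frame("wrist"))
print(robot.get_state())
E
```

```text
pics
scene {'K': array([[410.9661,   0.    , 285.3607],
       [  0.    , 410.9661, 206.9096],
       [  0.    ,   0.    ,   1.    ]]), 'cam_to_world': array([[ 0.8056, -0.4286,  0.4091,  0.913 ],
       [ 0.5925,  0.5752, -0.5641, -0.5468],
       [ 0.0065,  0.6968,  0.7173,  0.78  ],
       [ 0.    ,  0.    ,  0.    ,  1.    ]])}
top {'K': array([[392.4625,   0.    , 281.7164],
       [  0.    , 392.4625, 211.8347],
       [  0.    ,   0.    ,   1.    ]]), 'cam_to_world': array([[-0.0496,  0.9783, -0.2012,  0.371 ],
       [-0.9988, -0.0481,  0.0123,  0.009 ],
       [ 0.0024,  0.2015,  0.9795,  0.8573],
       [ 0.    ,  0.    ,  0.    ,  1.    ]])}
wrist {'K': array([[310.2276,   0.    , 281.5248],
       [  0.    , 310.2276, 207.6168],
       [  0.    ,   0.    ,   1.    ]]), 'T_tool_cam': array([[ 0.0014,  0.9612,  0.2758,  0.07  ],
       [ 1.    , -0.0012, -0.0009, -0.0005],
       [-0.0005,  0.2758, -0.9612,  0.0308],
       [ 0.    ,  0.    ,  0.    ,  1.    ]])}
{'time': 0.15, 'qpos': array([-1.5131,  0.2457,  1.5587,  0.    ,  1.3387, -0.1741]), 'joint_vel': array([-0.0007, -0.0016, -0.0041,  0.0004, -0.0014,  0.0003]), 'tau': array([ -0.0008, -42.9989, -32.6551,  -0.0002,   0.0036,  -0.    ]), 'position': array([ 0.1493, -0.6324,  0.4038]), 'ee_rot': array([-3.119 , -0.3632, -0.0002]), 'wrist_force': array([0.5991, 1.0297, 1.1182]), 'wrist_torque': array([0.0751, 0.0345, 0.0294]), 'grasp_force': 0.0, 'width': 0.08536793276273298}
```

View pics/scene0.png

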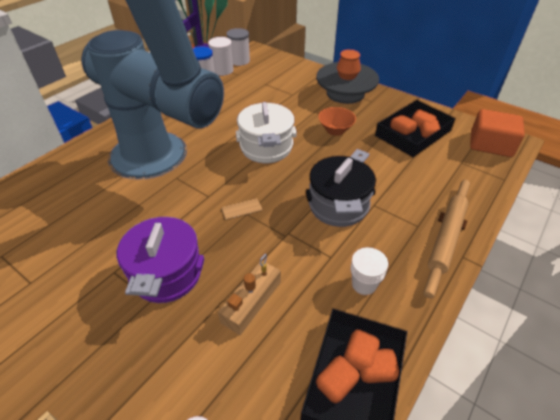

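View pics/top0.png

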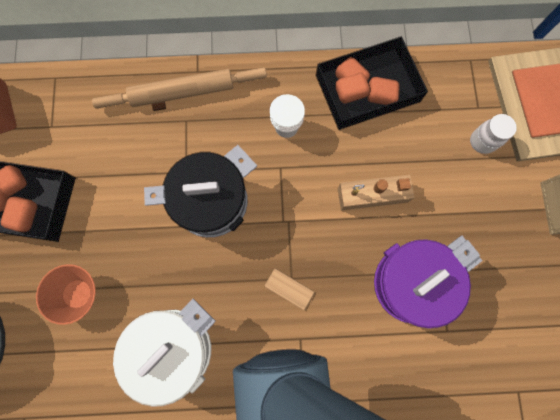

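```bash
python3 - <<'E'
import cv2,numpy as np
a=cv2.imread("pics/scene0.png");b=cv2.imread("pics/top0.png")
f=lambda im,x,y,w,h:cv2.resize(im[y:y+h,x:x+w],(400,300),interpolation=cv2.INTER_CUBIC)
cv2.imwrite("pics/m.png",np.vstack([np.hstack([f(b,135,140,120,90),f(b,332,165,92,69)]),np.hstack([f(a,290,140,100,75),f(a,210,245,100,75)])]))
E
```

```text
(no output)
```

View pics/m.png

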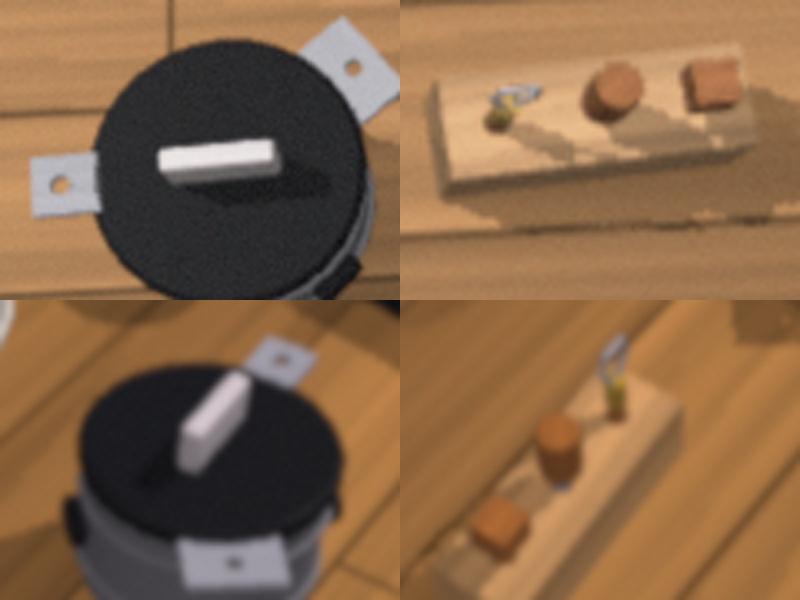

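```bash
python3 - <<'E'
from h import *
np.set_printoptions(precision=4,suppress=True)
P=dict(lid_eye=((153,195.2),(360.5,154.8),.109),br_eye=((240.9,160.4),(348.75,205.75),.102),bar=((199.8,186.8),(343.75,166.3),.141),head=((382.6,184.8),(249.5,276.75),.092))
Kt,Tt,_=cam("top");Ks,Ts,_=cam("scene");X={}
for k,(u,v,z) in P.items():
    p,e=tri(ray(Kt,Tt,u),ray(Ks,Ts,v)); X[k]=p
    print(k,p,"gap",round(e,4),"top@z",onz(Kt,Tt,u,z),"scene@z",onz(Ks,Ts,v,z))
for k in("lid_eye","br_eye"):
    d=onz(Kt,Tt,P[k][0],P[k][2])-onz(Kt,Tt,P["bar"][0],.141); print(k,np.hypot(*d[:2]),np.arctan2(d[1],d[0]))
# block top face from mask: corners by hand, crop2 px
for c in[(440,80),(742,47),(757,140),(447,185)]:
    print(onz(Kt,Tt,(332+(c[0]-400)*.23,165+c[1]*.23),.045))
print([onz(Kt,Tt,(332+(c[0]-400)*.23,165+c[1]*.23),z) for c,z in(((715,80),.078),((497,118),.045))])
print(onz(Kt,Tt,(287,105),.085))
E
```

```text
lid_eye [0.5725 0.2524 0.1055] gap 0.003 top@z [0.5704 0.2502 0.109 ] scene@z [0.575  0.2499 0.109 ]
br_eye [0.6389 0.0782 0.0986] gap 0.004 top@z [0.6361 0.0765 0.102 ] scene@z [0.6415 0.0769 0.102 ]
bar [0.5766 0.1541 0.1351] gap 0.0027 top@z [0.5739 0.152  0.141 ] scene@z [0.5804 0.149  0.141 ]
head [ 0.576  -0.2061  0.09  ] gap 0.0043 top@z [ 0.5739 -0.2071  0.092 ] scene@z [ 0.5785 -0.2057  0.092 ]
lid_eye 0.09825769183796376 1.6065731952668623
br_eye 0.09777812761019637 -0.8816603738006509
[ 0.5938 -0.1318  0.045 ]
[ 0.6034 -0.2828  0.045 ]
[ 0.5558 -0.2847  0.045 ]
[ 0.5408 -0.131   0.045 ]
[array([ 0.5784, -0.2563,  0.078 ]), array([ 0.5732, -0.1583,  0.045 ])]
[ 0.761  -0.0235  0.085 ]
```

View pics/wrist0.png

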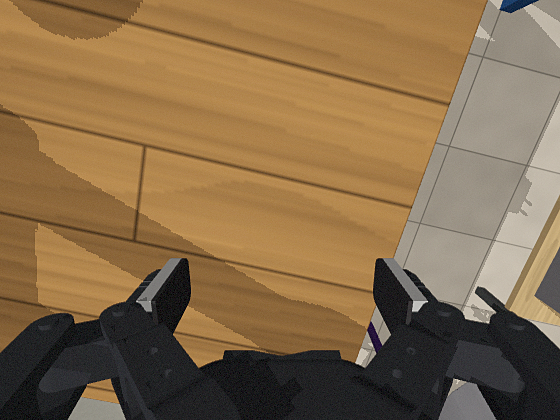

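The black-lidded keg has its lid eye at (153,195) and bracket eye at (241,160) in the top view. The round-headed pin is in the middle hole, with its head at (383,185). The wrist camera sees only bare table. The triangulated heights and the 98 mm radii match the text, so I move towards the keg.

Call:
carry_out(
  plan=[1,0.053,-0.059,0,0,0,-0.058,1,0.106,-0.118,0,0,0,-0.117,1,0.159,-0.177,0,0,0,-0.175,1,0.212,-0.236,0,0,0,-0.234,1,0.265,-0.295,0,0,0,-0.292],
  squeeze=80,
)

```text
time: 0.78
position: [0.2925, -0.3698, 0.4045]
ee_rot: [-2.955, -1.067, -0.0]
wrist_force: [0.6, -0.6, -0.1]
width: 0.0852
grasp_force: 0.0
```

```bash
cat >> h.py <<'E'
def psi(): 
    m=R.from_rotvec(robot.get_state()["ee_rot"]).as_matrix(); return np.arctan2(m[1,1],m[0,1])
def go(x,y,ztcp,ps=None):
    s=robot.get_state(); m=R.from_rotvec(s["ee_rot"]).as_matrix()
    d=m.T@(np.array([x,y,ztcp])-s["position"]); p=psi()
    t=0 if ps is None else -(ps-p)
    print("t",s["time"],"pos",s["position"].round(4),"psi",round(p,3),"q6",round(s["qpos"][5],3),"F",s["wrist_force"].round(1),"w",round(s["width"],4),"shares",(d/.75).round(4),"turn",round(t/(np.pi/2),4),"rows",np.linalg.norm(d)/.0625,abs(t)/.1867)
E
python3 -c "
from h import *
go(.576,.151,.405,.036)"
```

```text
t 0.775 pos [ 0.2925 -0.3698  0.4045] psi -0.878 q6 -0.265 F [ 0.6 -0.6 -0.1] w 0.0852 shares [ 7.344e-01 -2.927e-01 -5.000e-04] turn -0.5818 rows 9.487502583043657 4.894721610197149
```

Call:
carry_out(
  plan=[1,0.073,-0.029,0,0,0,-0.058,1,0.147,-0.059,0,0,0,-0.116,1,0.22,-0.088,0,0,0,-0.174,1,0.294,-0.117,0,0,0,-0.233,1,0.367,-0.146,0,0,0,-0.291],
)

```text
time: 1.4
position: [0.4348, -0.11, 0.4048]
ee_rot: [2.635, 1.709, 0.0]
wrist_force: [1.8, -0.5, 0.1]
width: 0.0856
grasp_force: 0.0
```

```bash
python3 -c "
from h import *
go(.576,.151,.405,.036)
K,T,_=cam('wrist'); im=robot.grab_frame('wrist'); save('w1',im); np.save('w1T',T)
for p in [(.576,-.206,.092),(.5725,.2515,.109),(.6389,.0775,.102)]: print(proj(K,T,p))"
```

```text
t 1.4 pos [ 0.4348 -0.11    0.4048] psi -0.42 q6 -0.081 F [ 1.8 -0.5  0.1] w 0.0856 shares [ 3.945e-01  2.990e-02 -3.000e-04] turn -0.2905 rows 4.747091266849395 2.444167604930373
[455.75257638 227.07927334]
[ 241.9914133  -490.79509461]
[ 443.63092777 -163.29830541]
```

Call:
carry_out(
  plan=[1,0.079,0.006,0,0,0,-0.058,1,0.158,0.012,0,0,0,-0.116,1,0.237,0.018,0,0,0,-0.174,1,0.316,0.024,0,0,0,-0.232,1,0.394,0.03,0,0,0,-0.29],
)

```text
time: 2.08
position: [0.5769, 0.1502, 0.4044]
ee_rot: [2.182, 2.261, -0.0]
wrist_force: [1.2, -0.8, 0.3]
width: 0.0851
grasp_force: 0.0
```

```bash
python3 -c "
from h import *
K,T,_=cam('wrist'); im=robot.grab_frame('wrist'); np.save('w2T',T)
go(.576,.151,.286,.036)
for p in [(.5725,.2515,.109),(.6389,.0775,.102),(.576,.151,.141)]: print(proj(K,T,p))
w1=cv2.imread('pics/w1.png')[:,:,::-1]
save('w2',np.hstack([w1[100:380,280:560],im[:, :]][1:])); save('w12',np.vstack([np.hstack([im[:,:,:]])]))
save('pin1',cv2.resize(w1[150:290,380:560],(540,420)))"
```

```text
t 2.125 pos [0.5783 0.1545 0.4041] psi 0.041 q6 0.029 F [-4.2  1.8  1.2] w 0.0852 shares [-0.0051 -0.0035  0.1574] turn 0.0035 rows 1.8900606290855537 0.029081314120097464
[280.8229282   77.72741361]
[342.63934886 274.1204943 ]
[280.54393435 210.91403331]
```

View pics/w2.png

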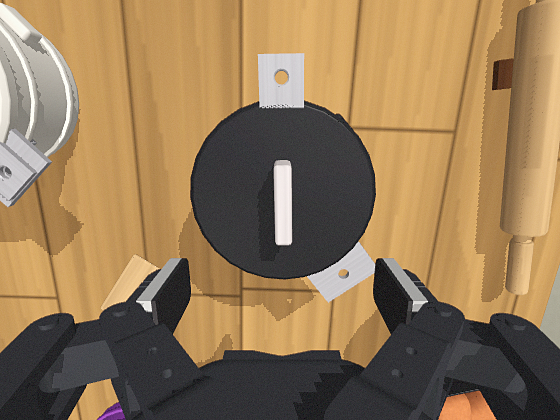

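```bash
python3 -c "
from h import *
np.set_printoptions(precision=4,suppress=True)
K,_,_=cam('wrist'); T=np.load('w2T.npy'); Kt,Tt,_=cam('top'); Ks,Ts,_=cam('scene')
def multi(rs):
    A=sum(np.eye(3)-np.outer(d,d) for o,d in rs); b=sum((np.eye(3)-np.outer(d,d))@o for o,d in rs); return np.linalg.solve(A,b)
P=dict(lid_eye=((153,195.2),(360.5,154.8),(281.5,77),.109),br=((240.9,160.4),(348.75,205.75),(343,273.5),.102),bar=((199.8,186.8),(343.75,166.3),(283,203),.141))
X={k:(multi([ray(Kt,Tt,a),ray(Ks,Ts,b),ray(K,T,c)]),onz(K,T,c,z)) for k,(a,b,c,z) in P.items()}
for k in X: print(k,X[k])
for i in(0,1):
  for k in('lid_eye','br'):
    d=X[k][i]-X['bar'][i]; print(k,np.hypot(*d[:2]),np.arctan2(d[1],d[0]))
print([onz(K,T,c,.141) for c in((283,161),(283,244))])
im=cv2.imread('pics/pin1.png')
"

```

```text
lid_eye (array([0.5727, 0.2524, 0.1055]), array([0.573 , 0.2521, 0.109 ]))
br (array([0.6392, 0.0775, 0.0996]), array([0.6392, 0.0782, 0.102 ]))
bar (array([0.577 , 0.1549, 0.1341]), array([0.5777, 0.1575, 0.141 ]))
lid_eye 0.0976219901127968 1.6150246769916279
br 0.09927508146522457 -0.8939607021262217
lid_eye 0.09468264185837924 1.6200263576453258
br 0.10036684066844292 -0.9110923682501408
[array([0.5764, 0.19  , 0.141 ]), array([0.579 , 0.1232, 0.141 ])]
```

View pics/pin1.png

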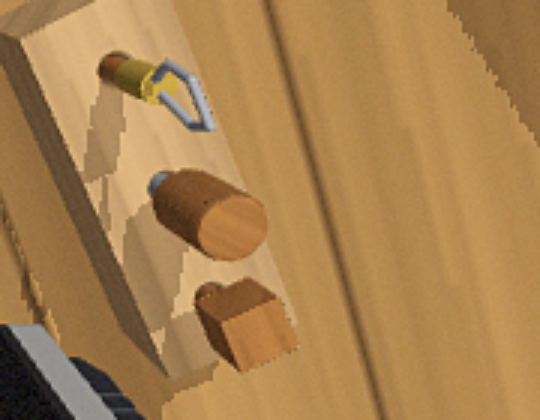

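Axis at (0.5775, 0.154); the lid has to turn -2.507 rad. I descend on the bar and grip it.

Call:
carry_out(
  plan=[1,0,0,0.08,0,0,0,1,0,0,0.157,0,0,0,0.1,0,0,0.157,0,0,0,0,0,0,0.157,0,0,0,0,0,0,0.157,0,0,0],
)

```text
time: 2.75
position: [0.5775, 0.1482, 0.2905]
ee_rot: [2.183, 2.254, 0.007]
wrist_force: [-0.8, -0.2, 0.2]
width: 0.0321
grasp_force: 0.0
```

```bash
python3 -c "
from h import *
go(.5775,.154,.286,.046)"
```

```text
t 2.75 pos [0.5775 0.1482 0.2905] psi 0.032 q6 0.029 F [-0.8 -0.2  0.2] w 0.0321 shares [0.0077 0.0002 0.006 ] turn -0.0089 rows 0.1171996664032775 0.07448210084740346
```

Call:
carry_out(
  plan=[0.1,0.006,0,0.004,0,0,0,0,0.006,0,0.004,0,0,0,0,0.006,0,0.004,0,0,0,0,0.006,0,0.004,0,0,0],
)

```text
time: 3.25
position: [0.5771, 0.1526, 0.2872]
ee_rot: [2.183, 2.255, 0.003]
wrist_force: [-3.4, -4.2, 10.0]
width: 0.0129
grasp_force: 78.9
```

```bash
python3 -c "
from h import *
go(.5775,.154,.286,.046)"
```

```text
t 3.25 pos [0.5771 0.1526 0.2872] psi 0.032 q6 0.037 F [-3.4 -4.2 10. ] w 0.0129 shares [0.0019 0.0006 0.0016] turn -0.0087 rows 0.03039215749208185 0.07306025036400035
```

Call:
carry_out(
  plan=[0,0,0,0,0,0,0.11,0,0,0,0,0,0,0.22,0,0,0,0,0,0,0.33,0,0,0,0,0,0,0.44,0,0,0,0,0,0,0.55],
)

```text
time: 3.88
position: [0.5764, 0.153, 0.2871]
ee_rot: [2.931, 1.128, -0.0]
wrist_force: [-9.6, -2.0, 13.5]
width: 0.0127
grasp_force: 79.6
```

```bash
python3 -c "
from h import *
go(.5775,.154,.2865,-2.461)"
```

```text
t 3.875 pos [0.5764 0.153  0.2871] psi -0.836 q6 0.906 F [-9.6 -2.  13.5] w 0.0127 shares [ 0.002  -0.      0.0008] turn 1.0345 rows 0.026220597942077126 8.703579858163312
```

Call:
carry_out(
  plan=[0,0,0,-0.001,0,0,0.11,0,0,0,-0.001,0,0,0.22,0,0,0,-0.001,0,0,0.33,0,0,0,-0.001,0,0,0.44,0,0,0,-0.001,0,0,0.55],
)

```text
time: 4.5
position: [0.576, 0.1539, 0.2872]
ee_rot: [-3.134, 0.203, 0.001]
wrist_force: [-7.8, 4.5, 9.4]
width: 0.013
grasp_force: 79.0
```

Call:
carry_out(
  plan=[0,0,0,0,0,0,0.11,0,0,0,0,0,0,0.22,0,0,0,0,0,0,0.33,0,0,0,0,0,0,0.44,0,0,0,0,0,0,0.485],
)

```text
time: 5.12
position: [0.5763, 0.1546, 0.2872]
ee_rot: [-2.833, 1.348, 0.0]
wrist_force: [-3.3, 8.7, 7.8]
width: 0.0132
grasp_force: 78.6
```

```bash
python3 -c "
from h import *
go(.5775,.154,.2865,-2.461)"
```

```text
t 5.125 pos [0.5763 0.1546 0.2872] psi -2.459 q6 2.529 F [-3.3  8.7  7.8] w 0.0132 shares [ 0.0016 -0.0008  0.0009] turn 0.0011 rows 0.024374877892560896 0.00944112408459274
```

Call:
carry_out(
  plan=[0.6,0,0,0,0,0,0,0.6,0,0,0,0,0,0,0.6,0,0,-0.05,0,0,0,0.6,0,0,-0.12,0,0,0,0.6,0,0,-0.16,0,0,0],
)

```text
time: 5.75
position: [0.5765, 0.1526, 0.408]
ee_rot: [-2.836, 1.347, -0.006]
wrist_force: [1.0, -0.3, 1.0]
width: 0.0515
grasp_force: 0.0
```

Call:
carry_out(
  plan=[0.6,0,0,0,0,0,0,0.6,0,0,0,0,0,0,0.6,0,0,0,0,0,0],
)

```text
time: 6.12
position: [0.5758, 0.1526, 0.4025]
ee_rot: [2.836, -1.347, -0.005]
wrist_force: [0.4, 0.4, -0.2]
width: 0.0511
grasp_force: 0.0
```

```bash
python3 -c "
from h import *
K,T,_=cam('wrist'); im=robot.grab_frame('wrist'); np.save('w3T',T); save('w3',im)
t=robot.grab_frame('top'); save('top3',t); s=robot.grab_frame('scene'); save('scene3',s)
go(.5775,.154,.2865,-2.461)
u=proj(K,T,(.6392,.0785,.105)); print(u); u=u.astype(int)
v=proj(*cam('top')[:2],(.639,.078,.105)).astype(int); w=proj(*cam('scene')[:2],(.639,.078,.105)).astype(int); print(v,w)
f=lambda im,c,r:cv2.resize(im[max(c[1]-r,0):c[1]+r,c[0]-r:c[0]+r],(390,390),interpolation=cv2.INTER_CUBIC)
save('m3',np.hstack([f(im,u,50),f(t,v,26)]))"
```

```text
t 6.275 pos [0.576  0.1527 0.4034] psi -2.457 q6 2.527 F [-0.1  0.9  0.5] w 0.0512 shares [ 1.000e-04 -2.900e-03  1.559e-01] turn 0.0023 rows 1.8712573057356183 0.01910187193330007
[277.72767932  81.51732989]
[239 158] [348 204]
```

View pics/m3.png

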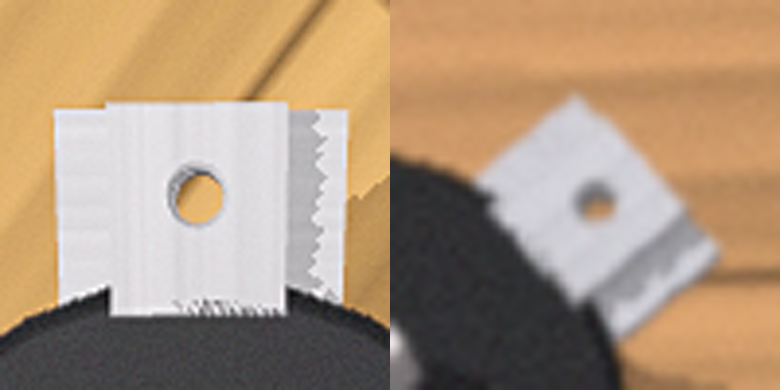

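Call:
carry_out(
  plan=[0.8,0.025,0.02,0,0,0,-0.113,0.8,0.05,0.04,0,0,0,-0.226,0.8,0.075,0.06,0,0,0,-0.339,0.8,0.1,0.08,0,0,0,-0.452,0.8,0.124,0.1,0,0,0,-0.565],
)

```text
time: 6.9
position: [0.5767, 0.0325, 0.4042]
ee_rot: [-3.141, -0.011, 0.001]
wrist_force: [0.5, -0.5, -0.1]
width: 0.068
grasp_force: 0.0
```

```bash
python3 -c "
from h import *
go(.576,-.206,.38,.063)
np.set_printoptions(precision=4,suppress=True)
K,_,_=cam('wrist'); T=np.load('w3T.npy');print('eye',onz(K,T,(277.3,80.7),.109),'br',onz(K,T,(278.3,81.5),.102))
Kt,Tt,_=cam('top'); print(onz(Kt,Tt,(239-26+206*52/390,158-26+200*52/390),.109))
T=np.load('w1T.npy'); print('head',onz(K,T,(458.3,225),.092))
Ks,Ts,_=cam('scene')
rs=[ray(Kt,Tt,(382.6,184.8)),ray(Ks,Ts,(249.5,276.75)),ray(K,T,(458.3,225))]
A=sum(np.eye(3)-np.outer(d,d) for o,d in rs); b=sum((np.eye(3)-np.outer(d,d))@o for o,d in rs); print(np.linalg.solve(A,b))
"
```

```text
t 6.9 pos [0.5767 0.0325 0.4042] psi -1.564 q6 1.424 F [ 0.5 -0.5 -0.1] w 0.068 shares [-0.0031  0.318   0.0322] turn -1.0358 rows 3.8358692337528497 8.714724477602637
eye [0.6395 0.0786 0.109 ] br [0.6391 0.078  0.102 ]
[0.6373 0.0766 0.109 ]
head [ 0.5788 -0.2049  0.092 ]
[ 0.5771 -0.2059  0.091 ]
```

Call:
carry_out(
  plan=[1,0,0.032,0.003,0,0,-0.113,1,0,0.064,0.006,0,0,-0.226,1,-0.001,0.096,0.01,0,0,-0.339,1,-0.001,0.128,0.013,0,0,-0.452,1,-0.002,0.16,0.016,0,0,-0.52],
)

```text
time: 7.52
position: [0.5753, -0.0875, 0.3921]
ee_rot: [-2.88, -1.254, 0.001]
wrist_force: [-0.1, 0.0, 0.3]
width: 0.0851
grasp_force: 0.0
```

```bash
python3 -c "
from h import *
go(.577,-.2055,.38,.063)"
```

```text
t 7.525 pos [ 0.5753 -0.0875  0.3921] psi -0.749 q6 0.404 F [-0.1  0.   0.3] w 0.0851 shares [-0.1137  0.1088  0.0161] turn -0.517 rows 1.898555815566822 4.349989804366156
```

Call:
carry_out(
  plan=[1,-0.025,0.024,0.005,0,0,-0.113,1,-0.05,0.048,0.01,0,0,-0.226,1,-0.075,0.072,0.014,0,0,-0.339,1,-0.1,0.096,0.016,0,0,-0.452,1,-0.114,0.109,0.016,0,0,-0.517],
)

```text
time: 8.15
position: [0.5764, -0.2062, 0.3799]
ee_rot: [-2.151, -2.288, 0.001]
wrist_force: [-0.2, 0.5, 0.1]
width: 0.0857
grasp_force: 0.0
```

Call:
carry_out(
  plan=[1,0,0,0,0,0,0,1,0,0,0,0,0,0],
)

```text
time: 8.4
position: [0.5765, -0.2045, 0.3804]
ee_rot: [-2.156, -2.284, -0.0]
wrist_force: [-0.2, -0.9, -0.6]
width: 0.0853
grasp_force: 0.0
```

```bash
python3 -c "
from h import *
K,T,_=cam('wrist'); im=robot.grab_frame('wrist'); np.save('w4T',T)
go(.577,-.2055,.236,.063)
u=proj(K,T,(.577,-.2055,.091)); print(u, proj(K,T,(.577,-.2055,.058)),proj(K,T,(.577,-.2055,.045)));u=u.astype(int)
x0,y0=u[0]-90,max(u[1]-60,0);print(x0,y0)
save('pin4',cv2.resize(im[y0:y0+135,x0:x0+180],(720,540),interpolation=cv2.INTER_CUBIC))"
```

```text
t 8.45 pos [ 0.5766 -0.2043  0.3805] psi 0.059 q6 -0.584 F [ 0.3 -0.1 -0.3] w 0.0853 shares [-0.0017  0.0005  0.1926] turn -0.0028 rows 2.3117379431229743 0.023770026183690375
[282.14605102 204.64680223] [282.08333251 195.54172849] [282.06211992 192.46221971]
192 144
```

View pics/pin4.png

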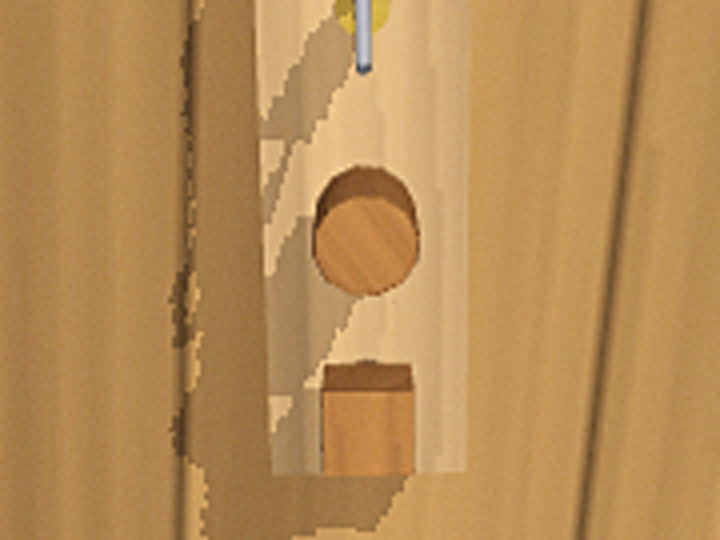

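Call:
carry_out(
  plan=[1,-0.002,0.002,0.075,0,0,0,1,-0.002,0.002,0.14,0,0,0,1,-0.002,0.002,0.18,0,0,0,1,-0.002,0.002,0.192,0,0,0,1,-0.002,0.002,0.192,0,0,0],
  squeeze=50,
)

```text
time: 9.07
position: [0.5784, -0.2061, 0.2371]
ee_rot: [2.155, 2.286, 0.0]
wrist_force: [-0.5, 0.1, 1.3]
width: 0.0855
grasp_force: 0.0
```

Call:
carry_out(
  plan=[0.5,0,0,0,0,0,0,0.35,0,0,0,0,0,0,0.2,0,0,0,0,0,0,0.1,0,0,0,0,0,0,0.1,0,0,0,0,0,0],
)

```text
time: 9.7
position: [0.5784, -0.2066, 0.2374]
ee_rot: [2.154, 2.285, 0.0]
wrist_force: [-1.2, 1.1, 4.1]
width: 0.0224
grasp_force: 48.9
```

```bash
python3 -c "
from h import *
go(.578,-.2055,.236,.063);print(robot.get_state()['grasp_force'])"
```

```text
t 9.7 pos [ 0.5784 -0.2066  0.2374] psi 0.059 q6 -0.586 F [-1.2  1.1  4.1] w 0.0224 shares [ 0.0015 -0.0004  0.0019] turn -0.0025 rows 0.02919616917678072 0.020952833163662647
48.854936957359314
```

Call:
carry_out(
  plan=[0,0,0,-0.03,0,0,0,0,0,0,-0.08,0,0,0,0,0,0,-0.14,0,0,0,0,0,0,-0.2,0,0,0,0,0,0,-0.21,0,0,0],
)

```text
time: 10.32
position: [0.5788, -0.2067, 0.3981]
ee_rot: [2.15, 2.281, 0.003]
wrist_force: [0.3, -0.6, -1.4]
width: 0.0226
grasp_force: 49.5
```

```bash
python3 -c "
from h import *
go(.639,.078,.39,.063);print(robot.get_state()['grasp_force'])"
```

```text
t 10.325 pos [ 0.5788 -0.2067  0.3981] psi 0.059 q6 -0.586 F [ 0.3 -0.6 -1.4] w 0.0226 shares [0.3742 0.1025 0.0099] turn -0.0025 rows 4.6575434898667085 0.020993755313011564
49.48994278907776
```

Call:
carry_out(
  plan=[0,0.075,0.021,0,0,0,0,0,0.15,0.041,0,0,0,0,0,0.225,0.062,0,0,0,0,0,0.3,0.082,0.005,0,0,0,0,0.374,0.102,0.01,0,0,0],
)

```text
time: 10.95
position: [0.6377, 0.08, 0.3844]
ee_rot: [-2.154, -2.284, 0.003]
wrist_force: [1.1, -0.6, -0.5]
width: 0.0229
grasp_force: 49.5
```

Call:
carry_out(
  plan=[0,0,0,0,0,0,0,0,0,0,0,0,0,0,0,0,0,0,0,0,0],
)

```text
time: 11.32
position: [0.6379, 0.0769, 0.386]
ee_rot: [-2.156, -2.284, 0.001]
wrist_force: [-0.2, 0.4, -0.4]
width: 0.0224
grasp_force: 49.5
```

```bash
python3 -c "
from h import *
K,T,_=cam('wrist'); im=robot.grab_frame('wrist'); np.save('w5T',T);save('w5',im)
go(.639,.078,.39,.063)
s=robot.grab_frame('scene');t=robot.grab_frame('top');save('s5',s);save('t5',t)
f=(.6385,.0775,.155)
for n in('scene','top'): print(n,proj(*cam(n)[:2],f),proj(*cam(n)[:2],(.639,.078,.109)))
u=proj(K,T,f);print(u,proj(K,T,(.639,.078,.109)));u=u.astype(int)
v=proj(*cam('scene')[:2],(.639,.078,.14)).astype(int)
x0,y0=u[0]-70,u[1]-70;print('w',x0,y0,'s',v-35)
save('m5',np.hstack([cv2.resize(im[y0:y0+140,x0:x0+140],(390,390)),cv2.resize(s[v[1]-35:v[1]+35,v[0]-35:v[0]+35],(390,390),interpolation=cv2.INTER_CUBIC)]))"
```

```text
t 11.375 pos [0.6379 0.0768 0.3863] psi 0.057 q6 -0.113 F [ 0.2  0.9 -1. ] w 0.0227 shares [ 0.0015  0.0015 -0.0049] turn -0.0038 rows 0.06425009300830992 0.03182496486451605
scene [350.53012288 188.33848849] [348.42528133 202.88363066]
top [237.54742554 149.94574615] [239.76784266 157.89703519]
[282.90369353 224.92891093] [283.34092071 205.972193  ]
w 212 154 s [315 158]
```

View pics/m5.png

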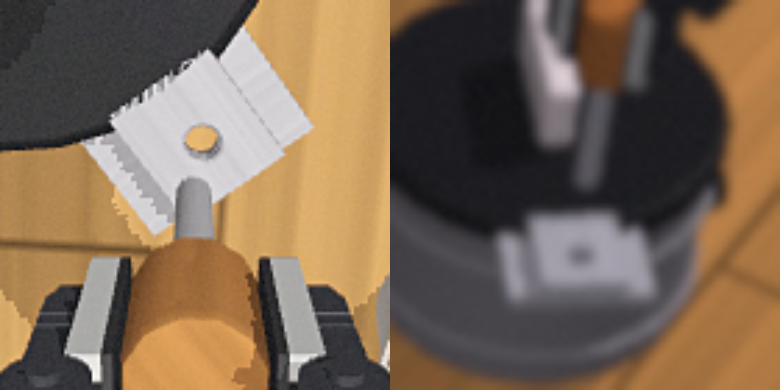

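```bash
python3 -c "
from h import *
K,_,_=cam('wrist');T=np.load('w5T.npy');Ks,Ts,_=cam('scene')
e=onz(K,T,(284.5,204.3),.109);f=onz(K,T,(281.6,221.2),.149);print(e,f,e-f)
es=onz(Ks,Ts,(349.5,203.8),.109);fs=onz(Ks,Ts,(350.5,190.8),.149);print(es,fs,es-fs)
print('head top px pred',proj(K,T,(.6379,.0768,.241)),proj(Ks,Ts,(.6379,.0768,.207)),proj(Ks,Ts,(.6379,.0768,.149)))
go(.639,.078,.3,.063)"
```

```text
[0.63986669 0.0794845  0.109     ] [0.63756991 0.07811421 0.149     ] [ 0.00229678  0.00137029 -0.04      ]
[0.64248206 0.07690158 0.109     ] [0.63984097 0.07648025 0.149     ] [ 0.00264109  0.00042133 -0.04      ]
head top px pred [282.12184788 294.54922152] [353.05517159 170.59942937] [349.81482631 190.36176031]
t 11.475 pos [0.638  0.077  0.3867] psi 0.057 q6 -0.113 F [-0.  -0.1 -0.5] w 0.0224 shares [0.0013 0.0014 0.1156] turn -0.0037 rows 1.3873579861869414 0.030821945132203894
```

Call:
carry_out(
  plan=[0,0.001,0.003,0.02,0,0,0,0,0.001,0.003,0.042,0,0,0,0,0.001,0.003,0.042,0,0,0,0,0.001,0.003,0.042,0,0,0],
)

```text
time: 11.98
position: [0.6402, 0.079, 0.3549]
ee_rot: [-2.155, -2.286, 0.0]
wrist_force: [-0.2, -0.2, -0.5]
width: 0.0226
grasp_force: 49.5
```

```bash
python3 -c "
from h import *
K,T,_=cam('wrist'); im=robot.grab_frame('wrist'); np.save('w6T',T);save('w6',im)
s=robot.grab_frame('scene')
go(.6404,.0779,.3455,.063)
u=proj(K,T,(.64,.079,.112)).astype(int);print(u-35)
v=proj(*cam('scene')[:2],(.64,.078,.115)).astype(int);print(v-25)
save('m6',np.hstack([cv2.resize(im[u[1]-35:u[1]+35,u[0]-35:u[0]+35],(390,390),interpolation=cv2.INTER_CUBIC),cv2.resize(s[v[1]-25:v[1]+25,v[0]-25:v[0]+25],(390,390),interpolation=cv2.INTER_CUBIC)]))"
```

```text
t 12.075 pos [0.6404 0.0791 0.3558] psi 0.059 q6 -0.112 F [ 0.3  0.2 -0.5] w 0.0229 shares [-0.0015 -0.0001  0.0137] turn -0.0025 rows 0.1658565794588814 0.020792727486895056
[246 185]
[324 176]
```

View pics/m6.png

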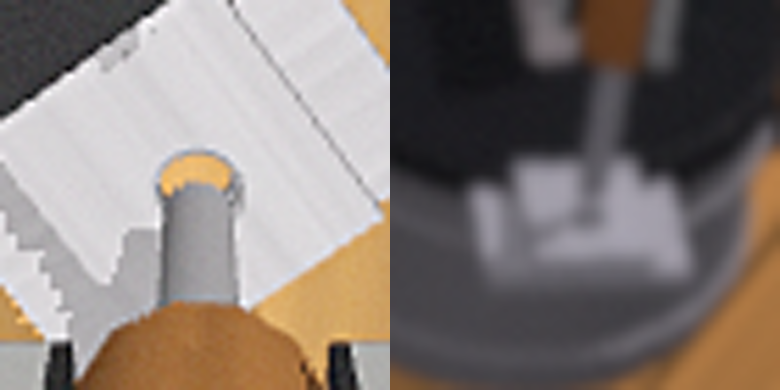

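Seen from the wrist, the pin tip is centred on the eye to within about 1 mm. I lower it gently.

Call:
carry_out(
  plan=[0,-0.001,0,0.005,0,0,0,0,-0.001,0,0.01,0,0,0,0,-0.001,0,0.015,0,0,0],
)

```text
time: 12.45
position: [0.6402, 0.0783, 0.3436]
ee_rot: [-2.155, -2.286, 0.0]
wrist_force: [0.1, -0.0, -1.5]
width: 0.0226
grasp_force: 49.5
```

```bash
python3 -c "
from h import *
go(.6404,.0779,.2884,.063)"
```

```text
t 12.45 pos [0.6402 0.0783 0.3436] psi 0.059 q6 -0.113 F [ 0.1 -0.  -1.5] w 0.0226 shares [-0.0005  0.0003  0.0737] turn -0.0025 rows 0.8839807065864457 0.02126002132664632
```

Call:
carry_out(
  plan=[0,0,0,0.003,0,0,0,0,0,0,0.006,0,0,0,0,0,0,0.006,0,0,0],
)

```text
time: 12.82
position: [0.6402, 0.0783, 0.3392]
ee_rot: [-2.155, -2.286, 0.0]
wrist_force: [0.0, -0.1, -0.5]
width: 0.0225
grasp_force: 49.5
```

Call:
carry_out(
  plan=[0,0,0,0.003,0,0,0,0,0,0,0.006,0,0,0,0,0,0,0.006,0,0,0],
)

```text
time: 13.2
position: [0.6401, 0.0783, 0.3346]
ee_rot: [-2.155, -2.286, 0.001]
wrist_force: [0.1, -0.3, -0.5]
width: 0.0223
grasp_force: 49.5
```

Call:
carry_out(
  plan=[0,0,0,0.003,0,0,0,0,0,0,0.006,0,0,0,0,0,0,0.009,0,0,0],
)

```text
time: 13.58
position: [0.6402, 0.0782, 0.328]
ee_rot: [-2.155, -2.286, -0.0]
wrist_force: [-0.3, 0.4, -0.3]
width: 0.0223
grasp_force: 49.5
```

Call:
carry_out(
  plan=[0,0,0,0.005,0,0,0,0,0,0,0.01,0,0,0,0,0,0,0.015,0,0,0],
)

```text
time: 13.95
position: [0.6402, 0.0783, 0.3166]
ee_rot: [-2.155, -2.286, 0.0]
wrist_force: [-0.0, -0.2, -0.2]
width: 0.0225
grasp_force: 49.5
```

Call:
carry_out(
  plan=[0,0,0,0.007,0,0,0,0,0,0,0.014,0,0,0,0,0,0,0.021,0,0,0,0,0,0,0.029,0,0,0,0,0,0,0.029,0,0,0],
)

```text
time: 14.58
position: [0.64, 0.0783, 0.2944]
ee_rot: [-2.154, -2.285, 0.001]
wrist_force: [-0.0, 0.4, -0.6]
width: 0.0223
grasp_force: 49.5
```

Call:
carry_out(
  plan=[0,0,0,0.003,0,0,0,0,0,0,0.005,0,0,0,0,0,0,0.005,0,0,0],
)

```text
time: 14.95
position: [0.6402, 0.0782, 0.2914]
ee_rot: [2.155, 2.286, -0.0]
wrist_force: [-0.9, -0.6, -0.7]
width: 0.0228
grasp_force: 49.6
```

Call:
carry_out(
  plan=[0,0,0,0.002,0,0,0,0,0,0,0.003,0,0,0,0,0,0,0.003,0,0,0],
)

```text
time: 15.32
position: [0.6402, 0.0782, 0.2891]
ee_rot: [-2.155, -2.286, 0.0]
wrist_force: [-1.5, -0.5, -0.6]
width: 0.0225
grasp_force: 49.6
```

Call:
carry_out(
  plan=[0.2,0,0,0,0,0,0,0.35,0,0,0,0,0,0,0.5,0,0,0,0,0,0,0.5,0,0,0,0,0,0],
)

```text
time: 15.82
position: [0.6403, 0.0783, 0.2894]
ee_rot: [2.155, 2.286, 0.001]
wrist_force: [0.0, 0.8, 0.2]
width: 0.0429
grasp_force: 0.0
```

Call:
carry_out(
  plan=[0.5,0,0,-0.04,0,0,0,0.5,0,0,-0.1,0,0,0,0.5,0,0,-0.14,0,0,0,0.5,0,0,-0.14,0,0,0],
)

```text
time: 16.32
position: [0.6409, 0.0783, 0.3979]
ee_rot: [2.151, 2.282, 0.007]
wrist_force: [0.1, 0.9, 0.4]
width: 0.0428
grasp_force: 0.0
```

```bash
python3 -c "
from h import *
go(.6404,.0779,.2884,.063)
K,T,_=cam('wrist'); im=robot.grab_frame('wrist')
s=robot.grab_frame('scene')
v=proj(*cam('scene')[:2],(.64,.078,.12)).astype(int)
print(proj(*cam('scene')[:2],(.64,.078,.143)),proj(*cam('scene')[:2],(.64,.078,.109)),v-35,proj(K,T,(.64,.0785,.143)))
save('m7',np.hstack([cv2.resize(im[60:340,140:420],(400,400)),cv2.resize(s[v[1]-35:v[1]+35,v[0]-35:v[0]+35],(400,400),interpolation=cv2.INTER_CUBIC)]))"
```

```text
t 16.325 pos [0.6409 0.0783 0.3979] psi 0.059 q6 -0.113 F [0.1 0.9 0.4] w 0.0428 shares [-0.0004 -0.0017  0.146 ] turn -0.0025 rows 1.7520222146034037 0.020769613261604244
[350.58117813 192.3950529 ] [348.80277243 203.06822791] [314 164] [278.12398535 214.73749589]
```

View pics/m7.png

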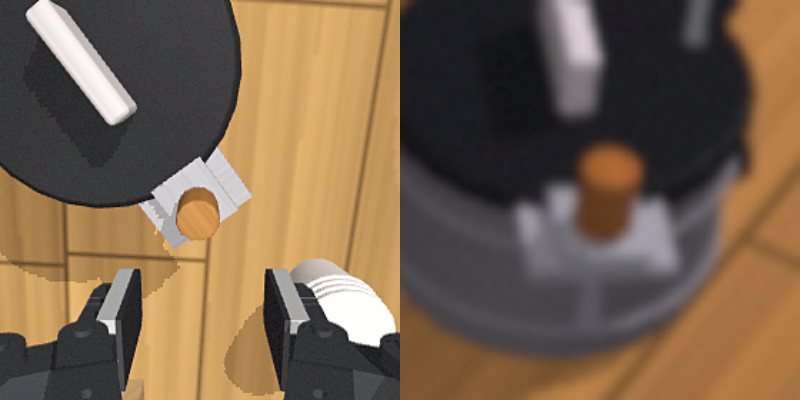

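The head sits on the tab. Its top is at scene pixel (351,192.5), against (350.6,192.4) predicted for fully home. The cups stand upright, and the gripper is clear. I hand in the job.

```bash
python3 -c "
from h import *
print(robot.close_job())"
```

```text
the job is handed in; nothing more can be done
None
```

I turned the lid about 2.5 rad to the bracket, pushed the pin home through both eyes without measurable force, and let go. The job was handed in after about 16.5 s; no verdict came back.

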